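# Stack stepped hardware trays zigzag

## Task

On the bench are three stepped plywood trays, each with a low scoop at one end; one is screwed down. First set the deep tray on the screwed-down one, then the shallow tray on the deep one, without dropping them: each is turned end for end from the tray below, sits level on its full-height rims with the long sides flush, and is set back so that its closed end comes over the step in the rim below and the scoop below stays open to reach into. Let go of both, and leave the other things on the bench where they stand.

Things in the scene. Friction and masses are not known exactly. Their poses are not given: they have to be found in the camera images.
- fixed_tray: Screwed-down bottom tray, 45 mm high, on a fixed board 200 x 100 x 12 mm. 160 x 56 mm plywood, walls 8, floor 6. Walls are full height from x=-80 (closed end) to +35, then step down to 18 mm above the underside up to x=+80 (scoop end). Origin: under its centre, on the bench (board underside). Tray underside z=12, rim z=57, scoop rim z=30. x points to the scoop end, z up. Place and heading vary.
- deep_tray: The deeper loose tray, 60 mm high, about 0.2 kg, flat on the bench at first. 160 x 56 mm plywood, walls 8, floor 6. Walls are full height from x=-80 (closed end) to +35, then step down to 18 mm above the underside up to x=+80 (scoop end). Origin: centre of its underside; x points to its scoop end, z up. Well stacked, its origin is near x=-45, y=0, z=57 in fixed_tray's frame, x axes opposite.
- shallow_tray: The shallower loose tray, 40 mm high, about 0.15 kg, flat on the bench at first. 160 x 56 mm plywood, walls 8, floor 6. Walls are full height from x=-80 (closed end) to +35, then step down to 18 mm above the underside up to x=+80 (scoop end). Origin: centre of its underside; x points to its scoop end, z up. Well stacked, its origin is near x=-45, y=0, z=60 in deep_tray's frame, x axes opposite.
- fixed_tray_scoop (a point): Middle of the outer top edge of the fixed tray's low scoop end wall: x=+80, z=30 mm in fixed_tray's frame.
- deep_tray_scoop (a point): Middle of the outer top edge of the deep tray's low scoop end wall: x=+80, z=18 mm in its frame.
- shallow_tray_scoop (a point): Middle of the outer top edge of the shallow tray's low scoop end wall: x=+80, z=18 mm in its frame.
- jar: Bystander: glass jar with a metal cap, 64 mm across, 85 mm high. Origin: centre of its underside.
- carton: Bystander: small cardboard carton 100 x 130 x 70 mm with a paper band. Origin: centre of its underside.
- spray: Bystander: white trigger spray bottle, 76 mm across, 192 mm high. Origin: centre of its underside.
- hammer: Bystander: hammer lying on the bench, 0.26 m long, head 78 mm wide at its +x end. Origin: near its middle, on the underside.

How it is judged (in metres and radians):
On the way, in this order (a step that is already met when the one before it is completed fails the run):
1. the deep tray stands, released, on the fixed tray, turned end for end and set back (x of deep_tray in the frame of fixed_tray between -0.063 and -0.027 m and y of deep_tray in the frame of fixed_tray between -0.012 and 0.012 m and z of deep_tray in the frame of fixed_tray between 0.053 and 0.061 m and x of deep_tray_scoop in the frame of fixed_tray below -0.09 m and angle between the x axis of deep_tray and the x axis of fixed_tray, either way round below 0.17 rad and angle between deep_tray's own z axis and vertical below 0.06 rad and linear speed of deep_tray below 0.02 m/s and contact force between deep_tray and the fingers below 0.1 N), for 0.2 s.
2. the shallow tray stands, released, on the deep tray, turned end for end and set back (all of step 1 and x of shallow_tray in the frame of deep_tray between -0.063 and -0.027 m and y of shallow_tray in the frame of deep_tray between -0.012 and 0.012 m and z of shallow_tray in the frame of deep_tray between 0.056 and 0.064 m and x of shallow_tray_scoop in the frame of deep_tray below -0.09 m and angle between the x axis of shallow_tray and the x axis of deep_tray, either way round below 0.17 rad and angle between shallow_tray's own z axis and vertical below 0.06 rad and linear speed of shallow_tray below 0.02 m/s and contact force between shallow_tray and the fingers below 0.1 N), for 0.2 s.
At the end, for the whole second after the job is handed in: Deep tray on the fixed one, shallow on the deep one, released, at rest. Each is turned end for end from the tray below, set back 45 mm (27 to 63) toward its closed end, sides flush within 12 mm, parallel within 0.17 rad, level within 0.06 rad, underside within 4 mm of the rim below (all of step 2); the robot touches nothing.
It fails at once if the deep tray is let fall or thrown (faster than 0.6 m/s while not in the fingers) (contact force between deep_tray and the fingers below 0.1 N and linear speed of deep_tray above 0.6 m/s).
It fails at once if the shallow tray is let fall or thrown (faster than 0.6 m/s while not in the fingers) (contact force between shallow_tray and the fingers below 0.1 N and linear speed of shallow_tray above 0.6 m/s).
It fails at once if the jar, carton, spray bottle or hammer is moved more than 30 mm (distance of any of jar, carton, spray, hammer from where it was at the start of the episode above 0.03 m).
It also fails if it takes over 64 s, if anything falls off the work surface, if the arm or the gripper's body presses on something with over 40 N, if the wrist force passes 120 N, or if a joint passes its speed limit or range.

## Robot

A 6-joint arm with a two-finger parallel gripper is mounted at the origin on the work surface. World frame = base frame: x ahead of the robot, y to its left, z up, the work surface at z = 0. Lengths are in mm, angles in rad, forces in N, time in s.
With the tool pointing down it reaches from about 425 to 1125 mm from the base axis. Payload 14.9 kg.
Tool frame: the origin (TCP) lies midway between the tips of the shut fingers; the grasp point (between the pads) lies 19 mm behind it (ctrl.pinch_z is the distance from the TCP to the grasp point, in mm); z points along the fingers, x is the direction in which the jaws open and shut, and the axes are right-handed (so a half turn about z gives the same grasp; the last joint's range is limited). The gripper opens to 91 mm and grips with 3 to 60 N. Pads are 32 mm wide; open, the fingers measure 118 mm over their backs; the gripper's body (76 mm by 178 mm) begins 60 mm behind the grasp point.
Start: joints at [-0.033, 0.379, 1.734, -0, 1.028, -0.033], TCP at [700.013, -0.006, 213.932] pointing down, gripper open.
Joint ranges: [-2.77, 2.77], [-0.74, 2.19], [0, 2.66], [-1.06, 4.2], [0.31, 2.87], [-3.08, 3.08]. Speed limits (rad/s): [1.89, 1.89, 2.39, 3.14, 3.14, 3.14].

## Interface

Orientations are given as a 3x3 rotation matrix whose columns are the frame's x, y, z axes.
In Python, from cell import ctrl gives the robot as it stands. Calls block until the motion is done:
- ctrl.move_to(position, orientation): joint-space move of the TCP to a pose.
- ctrl.movel(position, rot=None, rate=150, force_limit=None): straight line of the TCP; rot=None keeps the orientation; rate is the mean speed in mm/s. With force_limit (N) it stops when the force on the tool has changed by that much, and returns True; else False.
- ctrl.goto_joints(angles): joint-space move.
- ctrl.open() and ctrl.close_gripper(force=None): open the fingers fully, or close them until they stop; force is the grip in N (None keeps the last).
- ctrl.sleep(seconds).
- ctrl.solve_ik(position, orientation): joint angles nearest the present ones, or None.
- ctrl.camera(name): name is "scene" or "side" or "wrist"; returns a dict with "pixels" (384x512x3 uint8, red, green, blue), "range_z" (384x512 float32, mm along the optical axis (not along the pixel's ray), 0 where there is no reading), "fx", "fy", "cx", "cy" (pixels), "distortion" ([k1, k2, p1, p2, k3] as OpenCV has them; the pictures are not rectified), "view" (4x4, takes a point from world to camera coordinates); the wrist camera has in their place "tool_from_camera" (4x4, takes a point from camera to tool coordinates, whose origin is the TCP and whose axes are the tool frame's). Camera axes: x right, y up, looking along -z (the intrinsics and any distortion apply to the point x, -y, -z); pixel columns grow to the right and rows downward; lengths in mm; the calibration is good to about 2 mm. A picture is of the moment at which its call begins: read the wrist's pose just before it.
A pose or a line that the arm cannot do raises ctrl.PlanningError and nothing moves.
- ctrl.hand_in(): hands the job in, once; it reports no verdict.
Trained networks look in the newest picture that a camera, given by its name, has taken for a name from the list of things; names that differ only in an ending like _2 or _b are one class to them, and where a whole thing is asked for, a point or a joint stands for the part that bears it (a point fixed in the world has none). Each returns a list of dicts, best first, with "p" (0 to 1); they miss things now and then, are a little off and sometimes report something else, mostly with a low value. They report only what shows in the picture. A call takes as long as a camera call.
- ctrl.outline_of(camera, thing): "region" (384x512 bool, what is visible of it) and "rect" ([centre column, centre row, width, height] as shares, 0 to 1, of the picture: columns of its width, rows of its height, round what is visible of it).
- ctrl.place_of(camera, thing): "centre" ([column, row] as shares, 0 to 1, of the picture: columns of its width, rows of its height: a listed point, or the origin of a listed thing).
Readings, each from a call of its own:
- ctrl.current_time(): time.
- ctrl.current_joint_pos(): joint angles.
- ctrl.current_joint_velocities(): joint speeds.
- ctrl.current_effort(): joint torques, N m.
- ctrl.current_position(): TCP position.
- ctrl.current_orientation(): TCP orientation.
- ctrl.current_ft_force(): force on the tool from outside, world axes, zero at the start.
- ctrl.current_torque(): the same for the moment, N m.
- ctrl.current_gripper_width(): finger opening in mm.
Only numpy, scipy, OpenCV 4.12 (cv2) and the standard library are available. Lean on these libraries where they do the work, as an engineer would, in place of code of your own. Each camera call takes 0.05 s, during which the arm holds its last target.

## Working session

There is one attempt and no reset: what is moved stays moved. The work goes in short steps, each a Python script; the robot and the scene stay as the last script left them, time stands still between calls to the robot, and variables do not carry over. Pictures are saved under pics/ and viewed, and the job is handed in when it is done.

```bash
ls; mkdir -p pics
cat > h.py <<'E'
import numpy as np, cv2
from cell import ctrl
def world_pts(c, T=None):
    # returns HxWx3 world points (or using T camera->world)
    h,w=c["range_z"].shape
    K=np.array([[c["fx"],0,c["cx"]],[0,c["fy"],c["cy"]],[0,0,1.]])
    u,v=np.meshgrid(np.arange(w),np.arange(h))
    p=cv2.undistortPoints(np.stack([u,v],-1).reshape(-1,1,2).astype(float),K,np.array(c["distortion"],float)).reshape(h,w,2)
    z=c["range_z"].astype(float)
    P=np.stack([p[...,0]*z,-p[...,1]*z,-z,np.ones_like(z)],-1)
    if T is None: T=np.linalg.inv(np.array(c["view"]))
    W=P@T.T
    W=W[...,:3]; W[z<=0]=np.nan
    return W
def project(c,P):
    P=np.atleast_2d(P); V=np.array(c["view"])
    q=P@V[:3,:3].T+V[:3,3]
    K=np.array([[c["fx"],0,c["cx"]],[0,c["fy"],c["cy"]],[0,0,1.]])
    q=q*[1,-1,-1]
    return cv2.projectPoints(q,np.zeros(3),np.zeros(3),K,np.array(c["distortion"],float))[0].reshape(-1,2)
def save(c,n): cv2.imwrite(n,c["pixels"][...,::-1])
E
python3 - <<'E'
from h import *
for n in ["scene","side"]:
    c=ctrl.camera(n); save(c,f"pics/{n}0.png"); W=world_pts(c)
    np.savez(f"/tmp/{n}.npz",W=W)
    print(n,np.linalg.inv(np.array(c["view"]))[:3,3])
    for t in ["fixed_tray","deep_tray","shallow_tray","fixed_tray_scoop","deep_tray_scoop","shallow_tray_scoop","jar","carton","spray","hammer"]:
        for r in ctrl.place_of(n,t)[:3]:
            u,v=r["centre"][0]*512,r["centre"][1]*384
            print(t,round(r["p"],2),round(u),round(v),np.round(W[min(383,int(v)),min(511,int(u))]))
E
```

```text
pics
scene [1487.48027727 -133.24964465 1478.00704696]
fixed_tray 0.97 245 192 [722. -26. 311.]
deep_tray 0.88 173 198 [ 501. -274.    8.]
shallow_tray 0.91 318 186 [560. 287.  36.]
shallow_tray 0.34 170 197 [ 525. -283.   61.]
fixed_tray_scoop 0.76 247 205 [778. -29. 330.]
deep_tray_scoop 0.82 181 211 [ 566. -248.    9.]
shallow_tray_scoop 0.88 332 195 [598. 331.  16.]
shallow_tray_scoop 0.57 193 265 [ 824. -223.   76.]
shallow_tray_scoop 0.5 100 192 [ 442. -552.   38.]
jar 0.86 311 239 [788. 195.  53.]
jar 0.61 187 211 [ 560. -230.    1.]
carton 0.96 193 265 [ 825. -227.   72.]
carton 0.5 188 209 [ 549. -222.   -4.]
spray 0.56 101 192 [ 439. -549.   34.]
hammer 0.84 382 163 [498. 568.  29.]
hammer 0.52 246 192 [530.   5.  18.]
side [-189.16874779 -887.5076121  1300.45539055]
fixed_tray 0.95 251 215 [492. -33.  35.]
deep_tray 0.7 295 264 [ 476. -280.    4.]
shallow_tray 0.83 208 171 [512. 261.  36.]
fixed_tray_scoop 0.92 266 196 [610.  23.   8.]
deep_tray_scoop 0.66 305 241 [ 572. -229.   -1.]
deep_tray_scoop 0.38 262 155 [744. 197.  24.]
jar 0.81 261 153 [738. 190.  43.]
carton 0.66 347 212 [ 737. -270.   69.]
carton 0.56 266 201 [585. -11.  31.]
spray 0.84 346 333 [ 383. -583.   70.]
hammer 0.78 158 148 [459. 563.  -4.]
```

View pics/scene0.png

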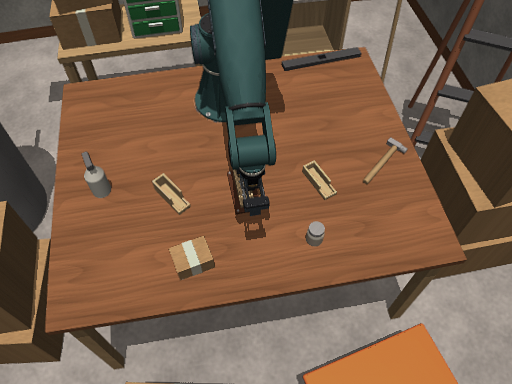

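View pics/side0.png

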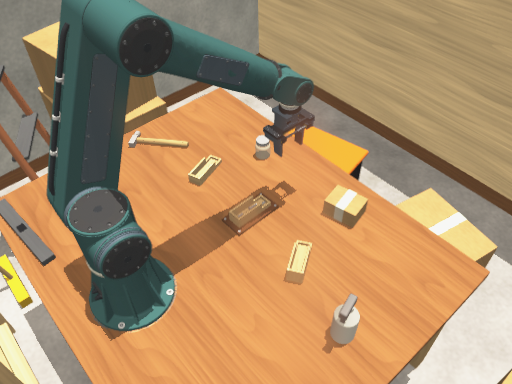

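```bash
cat >> h.py <<'E'
def wrist():
    p=np.array(ctrl.current_position()); R=np.array(ctrl.current_orientation())
    c=ctrl.camera("wrist"); T=np.eye(4); T[:3,:3]=R; T[:3,3]=p
    c["T"]=T@np.array(c["tool_from_camera"]); c["view"]=np.linalg.inv(c["T"])
    return c
DOWN=np.array([[1,0,0],[0,-1,0],[0,0,-1.]])
def rz(a): return np.array([[np.cos(a),-np.sin(a),0],[np.sin(a),np.cos(a),0],[0,0,1]])
E
python3 - <<'E'
from h import *
R=np.array(ctrl.current_orientation()); print(R.round(3)); 
c=ctrl.camera("wrist"); print(np.array(c["tool_from_camera"]).round(3),c["fx"],c["distortion"])
save(c,"pics/w0.png")
for k,(x,y) in {"fix":(530,0),"deep":(520,-260),"shal":(545,275)}.items():
    T=np.array(c["tool_from_camera"]); 
    off=R@T[:3,3]
    for z in (330,280,230):
        try:
            ctrl.move_to([x-off[0],y-off[1],z],R); break
        except ctrl.PlanningError as e: print(e)
    w=wrist(); save(w,f"pics/w_{k}.png"); W=world_pts(w); np.savez(f"/tmp/w_{k}.npz",W=W,rgb=w["pixels"],view=w["view"])
    print(k,ctrl.current_position(),ctrl.current_time())
    n={"fix":"fixed","deep":"deep","shal":"shallow"}[k]
    for t in [n+"_tray",n+"_tray_scoop"]:
        for r in ctrl.place_of("wrist",t)[:2]:
            u,v=r["centre"][0]*512,r["centre"][1]*384
            print(t,round(r["p"],2),round(u),round(v),np.round(W[min(383,int(v)),min(511,int(u))]))
E
```

```text
[[ 1.  0. -0.]
 [ 0. -1. -0.]
 [-0.  0. -1.]]
[[ 1.00000e+00 -1.00000e-03  1.00000e-03  2.50000e-02]
 [-0.00000e+00 -9.55000e-01 -2.97000e-01 -8.47760e+01]
 [ 1.00000e-03  2.97000e-01 -9.55000e-01 -1.70599e+02]
 [ 0.00000e+00  0.00000e+00  0.00000e+00  1.00000e+00]] 311.18836854974967 [-0.00882537  0.          0.          0.          0.        ]
fix [530.62771628 -84.46838719 329.29576599] 2.0917
fixed_tray 0.61 240 96 [nan nan nan]
fixed_tray 0.32 400 232 [ 749. -197.   70.]
fixed_tray_scoop 0.58 300 95 [597.   1.  13.]
deep [ 520.36548957 -343.53215776  329.95856068] 3.2583
deep_tray 0.98 235 108 [ 488. -278.    6.]
deep_tray_scoop 0.75 276 77 [ 551. -232.   18.]
shal [545.26454203 189.47798869 329.96114052] 5.3417
shallow_tray 0.97 241 80 [523. 298.   5.]
shallow_tray_scoop 0.94 293 56 [599. 329.  18.]
```

Run:
```python
import cv2,numpy as np
ims=[cv2.imread(f"pics/w_{k}.png") for k in("fix","deep","shal")]
o=np.hstack([i[:260] for i in ims[:2]]); cv2.imwrite("pics/m.png",cv2.resize(np.vstack([o,np.hstack([ims[2][:260],ims[2][:260]*0])]),(800,406)))
for k in("fix","deep","shal"):
    d=np.load(f"/tmp/w_{k}.npz"); W=d["W"]; z=W[...,2]; m=np.isfinite(z)
    print(k,m.mean(),np.histogram(z[:220][m[:220]],bins=np.arange(-12,80,4)))
```

```text
fix 0.9960428873697916 (array([    0,     8, 56739, 43718,   133,  2234,  2297,  2107,   172,
         539,   785,   142,   119,   106,   120,   115,   256,  1150,
          75,   141,   444,     0]), array([-12,  -8,  -4,   0,   4,   8,  12,  16,  20,  24,  28,  32,  36,
        40,  44,  48,  52,  56,  60,  64,  68,  72,  76]))
deep 0.995819091796875 (array([    0,     4, 54188, 42847,  2543,   183,   146,   640,   141,
         164,   139,   164,   146,   170,   169,   180,   165,   819,
         628,   449,  7811,    41]), array([-12,  -8,  -4,   0,   4,   8,  12,  16,  20,  24,  28,  32,  36,
        40,  44,  48,  52,  56,  60,  64,  68,  72,  76]))
shal 0.9959157307942709 (array([    0,     3, 59408, 43901,  2706,   171,   104,   592,    74,
          90,    88,    74,   658,   624,    47,    65,   103,   163,
         112,    22,    28,    53]), array([-12,  -8,  -4,   0,   4,   8,  12,  16,  20,  24,  28,  32,  36,
        40,  44,  48,  52,  56,  60,  64,  68,  72,  76]))
```

View pics/m.png

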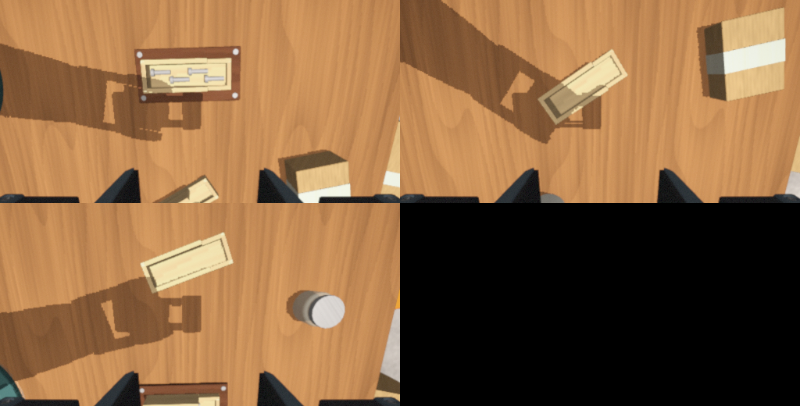

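```bash
cat >> h.py <<'E'
from scipy.optimize import minimize
def fit(W,rim,low,guess,seed=None,verb=True):
    z=W[...,2]; g=np.hypot(W[...,0]-guess[0],W[...,1]-guess[1])<115
    hi=g&(abs(z-rim)<3.5); lo=g&(abs(z-low)<3.5)
    H=W[hi][:,:2]; L=W[lo][:,:2]
    k=lambda m:cv2.connectedComponents(m.astype(np.uint8))
    def sd_rect(p,x0,x1,hy):
        dx=np.maximum(x0-p[:,0],p[:,0]-x1); dy=abs(p[:,1])-hy
        return np.where((dx>0)&(dy>0),np.hypot(dx,dy),np.maximum(dx,dy))
    def loc(P,q): return (P-q[:2])@np.array([[np.cos(q[2]),-np.sin(q[2])],[np.sin(q[2]),np.cos(q[2])]])
    def dist(P,x0,x1,ix0,ix1):
        outer=np.maximum(sd_rect(P,x0,x1,28),-sd_rect(P,ix0,ix1,20)); return outer
    def cost(q):
        a=dist(loc(H,q),-80,35,-72,99); b=dist(loc(L,q),35,80,-99,72)
        f=lambda d:np.minimum(np.maximum(d+0.0,0),12)**2
        # use centred distance: rim band half width 4 -> penalise |d+4|
        f=lambda d:np.minimum(abs(d+4),12)**2
        return f(a).mean()+f(b).mean()*min(1,len(L)/max(1,len(H)))
    best=None
    for a in (np.arange(0,2*np.pi,np.pi/12) if seed is None else [seed]):
        r=minimize(cost,[*guess,a],method="Nelder-Mead",options=dict(initial_simplex=np.array([guess+[a],[guess[0]+15,guess[1],a],[guess[0],guess[1]+15,a],[*guess,a+.15]])))
        if best is None or r.fun<best.fun: best=r
    if verb: print("fit",best.x.round(3),"cost",round(best.fun,2),len(H),len(L),"z",np.median(z[hi]).round(1))
    return best.x
E
python3 - <<'E'
from h import *
for k,rim,low,g in (("fix",57,30,[530,0]),("deep",60,18,[500,-268]),("shal",40,18,[530,300])):
    d=np.load(f"/tmp/w_{k}.npz"); q=fit(d["W"],rim,low,g)
    print(k, "scoop",q[:2]+80*np.array([np.cos(q[2]),np.sin(q[2])]))
    # overlay
    w=dict(view=d["view"]); c=ctrl.camera("wrist"); c["view"]=d["view"]
    im=d["rgb"][...,::-1].copy()
    R=rz(q[2])
    for (x0,x1,z) in ((-80,35,rim),(35,80,low)):
        P=np.array([[x0,-28,z],[x1,-28,z],[x1,28,z],[x0,28,z]])@R.T+[q[0],q[1],0]
        cv2.polylines(im,[project(c,P).round().astype(int)],True,(0,0,255),1)
    cv2.imwrite(f"pics/o_{k}.png",im)
ims=[cv2.imread(f"pics/o_{k}.png")[20:190,130:380] for k in("fix","deep","shal")]
cv2.imwrite("pics/o.png",cv2.resize(np.vstack(ims),None,fx=1.15,fy=1.15))
E
```

```text
fit [ 5.10104e+02 -1.85300e+00  2.90000e-02] cost 66.69 1226 1009 z 57.0
fix scoop [5.90068947e+02 5.00221733e-01]
fit [ 492.504 -280.555    6.854] cost 15.05 1147 568 z 59.8
deep scoop [ 559.82301974 -237.33200324]
fit [5.24786e+02 2.99154e+02 3.48000e-01] cost 16.0 1183 607 z 40.0
shal scoop [599.99713266 326.4166628 ]
```

View pics/o.png

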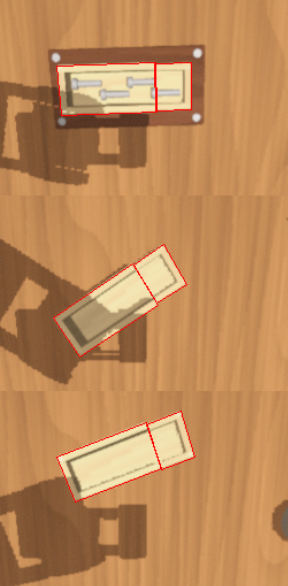

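```bash
cat > run1.py <<'E'
from h import *
import sys
FX=np.array([510.1,-1.85]); FA=0.029
def pose(o,a,gx,zt,psi): 
    p=np.array(o)+gx*np.array([np.cos(a),np.sin(a)]); return [p[0],p[1],zt],rz(psi)@DOWN
do=[492.5,-280.55]; da=0.571; gx=-15; tip=24
po=FX-45*np.array([np.cos(FA),np.sin(FA)]); pa=FA+np.pi
for s in (-np.pi/2,np.pi/2):
    P,R=pose(do,da,gx,tip,da+s); Q,S=pose(po,pa,gx,57+tip,pa+s)
    for X,Y in((P,R),(Q,S)):
        r=ctrl.solve_ik(X,Y); print(s,np.round(X,1),None if r is None else np.round(r,2))
if len(sys.argv)>1:
    s=-np.pi/2
    P,R=pose(do,da,gx,tip,da+s); Q,S=pose(po,pa,gx,57+tip,pa+s)
    up=lambda p,d:[p[0],p[1],p[2]+d]
    ctrl.open(); ctrl.move_to(up(P,110),R); 
    print("touch",ctrl.movel(P,rate=120,force_limit=15))
    ctrl.close_gripper(25); print("w",ctrl.current_gripper_width())
    print(ctrl.movel(up(P,130),rate=120)); print("w",ctrl.current_gripper_width(), ctrl.current_ft_force())
    w=wrist(); save(w,"pics/lift1.png")
    ctrl.move_to(up(Q,60),S)
    c=ctrl.camera("side"); save(c,"pics/side1.png"); print(ctrl.current_time())
E
python3 run1.py
```

```text
-1.5707963267948966 [ 479.9 -288.7   24. ] [-0.58  0.46  2.07 -0.    0.61  0.42]
-1.5707963267948966 [480.1  -2.7  81. ] [-0.05  0.26  2.22 -0.    0.66 -1.65]
1.5707963267948966 [ 479.9 -288.7   24. ] [-0.58  0.46  2.07 -0.    0.61 -2.72]
1.5707963267948966 [480.1  -2.7  81. ] [-0.05  0.26  2.22 -0.    0.66  1.49]
```

```bash
python3 run1.py go && python3 -c "
import cv2,numpy as np
cv2.imwrite('pics/p1.png',cv2.resize(np.hstack([cv2.imread('pics/lift1.png'),cv2.imread('pics/side1.png')]),(800,300)))"
```

```text
-1.5707963267948966 [ 479.9 -288.7   24. ] [-0.58  0.46  2.07 -0.    0.61  0.42]
-1.5707963267948966 [480.1  -2.7  81. ] [-0.05  0.26  2.22 -0.    0.66 -1.65]
1.5707963267948966 [ 479.9 -288.7   24. ] [-0.58  0.46  2.07 -0.    0.61 -2.72]
1.5707963267948966 [480.1  -2.7  81. ] [-0.05  0.26  2.22 -0.    0.66  1.49]
touch False
w 56.0134069463865
False
w 55.713097730704625 [ 0.05962318 -0.94914583 -3.35829516]
12.5333
```

View pics/p1.png

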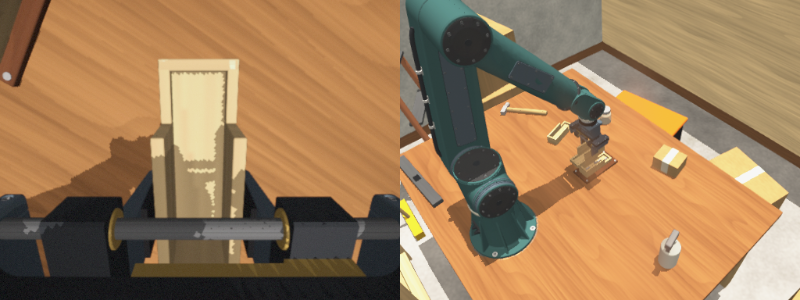

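```bash
cat > p1.py <<'E'
from h import *
p=np.array(ctrl.current_position()); print(p)
ctrl.movel([p[0],p[1],81+8],rate=80)
print("contact",ctrl.movel([p[0],p[1],78.5],rate=15,force_limit=5)); print(ctrl.current_position(),ctrl.current_ft_force())
ctrl.open(); ctrl.sleep(.3)
p=np.array(ctrl.current_position())
ctrl.movel([p[0],p[1],p[2]+120],rate=120)
R=np.array(ctrl.current_orientation())
# look: camera centred near (490,0)
# back off in camera direction (tool -y -> see offset)
w=wrist(); off=w["T"][:2,3]-p[:2]; print("off",off)
ctrl.move_to([700,0,330],DOWN) if False else None
ctrl.move_to([530,-110,350],DOWN)
w=wrist(); save(w,"pics/w_p1.png"); W=world_pts(w)
q=fit(W,117,75,[465,-3],seed=3.17)
d=q[:2]-[510.1,-1.85]; print("rel",rz(-.029)[:2,:2]@d,q[2]-np.pi-.029)
np.savez("/tmp/p1.npz",q=q,W=W)
print(ctrl.current_time())
E
python3 p1.py
```

```text
[480.26570952  -2.99998819 141.01151222]
contact True
[480.34458331  -3.00551442  80.86490975] [ 1.12847688 -0.82353395  3.49964903]
off [-84.94972073  -2.57398271]
fit [465.104  -3.753   3.172] cost 11.69 1572 599 z 116.9
rel [-45.03182049  -0.59703233] 0.001079914866048439
17.4
```

View pics/w_p1.png

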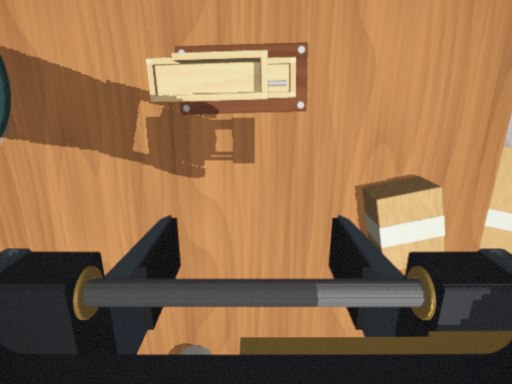

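```bash
cat > p2.py <<'E'
from h import *
dq=np.load("/tmp/p1.npz")["q"]
so=np.array([524.8,299.15]); sa=.348; gx=-10; tip=8
u=lambda a:np.array([np.cos(a),np.sin(a)])
to=dq[:2]-45*u(dq[2]); ta=dq[2]-np.pi; print(to,ta)
s=-np.pi/2
P=[*(so+gx*u(sa)),tip]; R=rz(sa+s)@DOWN; Q=[*(to+gx*u(ta)),117+tip]; S=rz(ta+s)@DOWN
up=lambda p,d:[p[0],p[1],p[2]+d]
ctrl.move_to(up(P,250),R); ctrl.movel(up(P,60),rate=180)
print("touch",ctrl.movel(P,rate=80,force_limit=15))
ctrl.close_gripper(25); print("w",ctrl.current_gripper_width())
ctrl.movel(up(P,220),rate=130); print("w",ctrl.current_gripper_width())
w=wrist(); save(w,"pics/lift2.png")
ctrl.move_to(up(Q,100),S); ctrl.movel(up(Q,8),rate=100)
c=ctrl.camera("side"); save(c,"pics/side2.png"); print(ctrl.current_time(),ctrl.current_position(),Q)
E
python3 p2.py && python3 -c "
import cv2,numpy as np
cv2.imwrite('pics/p2.png',cv2.resize(np.hstack([cv2.imread('pics/lift2.png'),cv2.imread('pics/side2.png')]),(800,300)))"
```

```text
[510.08406908  -2.399129  ] 0.03007991486604844
touch False
w 56.03585469452793
w 55.77737853945543
26.0 [500.56876405  -2.70033321 133.6247919 ] [np.float64(500.08859274363726), np.float64(-2.69988278635307), 125]
```

View pics/p2.png

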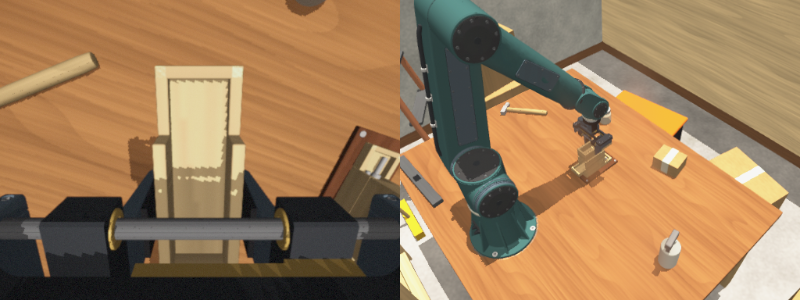

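The shallow tray is held straight and hovers over the deep one. Lowering it now.

```bash
cat > p3.py <<'E'
from h import *
p=np.array(ctrl.current_position())
print("contact",ctrl.movel([500.1,-2.7,122.5],rate=15,force_limit=4)); print(ctrl.current_position())
ctrl.open(); ctrl.sleep(.4)
p=np.array(ctrl.current_position())
ctrl.movel([p[0],p[1],p[2]+120],rate=120)
ctrl.move_to([530,-110,400],DOWN)
w=wrist(); save(w,"pics/w_p3.png"); W=world_pts(w)
dq=np.load("/tmp/p1.npz")["q"]
q=fit(W,157,135,[510,-2],seed=.03)
print("shallow in deep",rz(-dq[2])[:2,:2]@(q[:2]-dq[:2]),q[2]-dq[2]+np.pi)
z=W[...,2]; 
# levelness of top rim, visible deep scoop rim height
c_,s_=np.cos(q[2]),np.sin(q[2]); l=(W[...,:2]-q[:2])@np.array([[c_,-s_],[s_,c_]])
m=(abs(z-157)<4)&(l[...,0]>-80)&(l[...,0]<35)&(abs(l[...,1])<28)
A=np.c_[l[m],np.ones(m.sum())]; print("plane",np.linalg.lstsq(A,z[m],rcond=None)[0])
m=(abs(z-75)<4)&(l[...,0]<-80)&(l[...,0]>-140)&(abs(l[...,1])<35); P=l[m]; print("deep scoop rim",m.sum(),np.percentile(P,[1,99],axis=0),np.median(z[m]))
ctrl.move_to([700,0,330],DOWN)
for n in("side","scene"): save(ctrl.camera(n),f"pics/{n}3.png")
print(ctrl.current_time())
E
python3 p3.py;python3 -c "
import cv2,numpy as np
cv2.imwrite('pics/p3.png',cv2.resize(np.hstack([cv2.imread('pics/w_p3.png'),cv2.imread('pics/side3.png')]),(800,300)))"
```

```text
contact True
[500.19381628  -2.70425689 124.90482976]
fit [ 5.10156e+02 -2.70000e+00  3.00000e-02] cost 15.08 1503 711 z 156.9
shallow in deep [-45.06270296   0.30289264] 0.00032838537832979853
plane [-4.47511936e-04 -8.04498710e-04  1.56903693e+02]
deep scoop rim 360 [[-125.23745258  -27.40033036]
 [-100.38578098   28.30100614]] 75.00984211122412
31.35
```

View pics/p3.png

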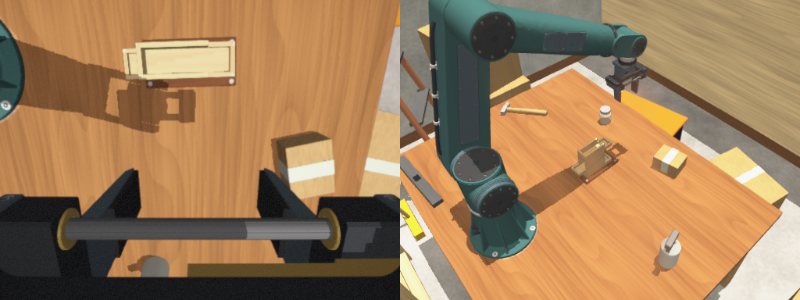

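The stack stands as intended. The hand is clear of it, and the jar, carton, spray bottle and hammer are where they were.

```bash
python3 -c "
from cell import ctrl
print(ctrl.hand_in(), ctrl.current_time())"
```

```text
the job is handed in; nothing more can be done
the job is handed in; nothing more can be done
```

The deep tray is on the screwed-down tray and the shallow tray is on the deep one. Each is turned end for end from the one below and released. I handed the job in just after 31.4 s of the 64 s allowed.

- **Deep tray:** in the fixed tray's frame it measured x = -45.0 mm and y = -0.6 mm, with a heading error of 0.001 rad. Its rim is at 116.9 mm, against 117 expected.
- **Shallow tray:** in the deep tray's frame it measured x = -45.1 mm and y = 0.3 mm, with a heading error of 0.0003 rad. Its rim is at 156.9 mm, against 157 expected, and it is level within 0.001 rad.
- **After the second placing:** the deep tray's scoop rim still measured at its proper place and height (75.0 mm). I didn't refit the deep tray's full pose after that.
- **Other things on the bench:** the arm stayed clear of the jar, carton, spray bottle and hammer. I compared their positions by eye in the pictures only, without measuring them.

No check failed or disagreed. The hand-in gave no verdict.

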